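# Close up the finds case

### The job

The lesson is over: close up the case of finds using only your fingertips. First gently push both trays all the way in until they stop, then push the open lid down until it is fully shut, and take the hand away. Do not pinch, lift or pull out the trays, and leave the jar, the label box and the magnifier where they are.

Things in the scene. Friction and masses are not known exactly. Their poses are not given: they have to be found in the camera images.
- case: Fixed grey case, 170 (x) x 280 (y) x 74 mm high without the lid. Origin: centre of its underside, on the bench; x from front to back, z up. The front is the plane x = -85 mm, facing the robot, with two side-by-side openings 8 to 52 mm above the bench, a tray in each, and an 8 mm divider between. The back wall stops the trays. A shallow open-topped compartment lies above.
- tray_left: Loose plywood tray without handle in the left (+y) opening, case y = +68 mm. 168 (x) x 120 x 40 mm high, 5 mm walls, 4 mm play each side and above, 0.2-0.4 kg with stones. Origin: centre of underside, 8 mm above the bench; axes as the case's. Front face 84 mm from the origin to -x. Starts 25-60 mm out; fully in, origin at case x = -9 mm, front 8 mm proud of the case. Friction 1-3 N.
- tray_right: The same kind of tray, loose in the right opening (-y half; centre line at about y = -68 mm in the case frame). Same sizes, origin and axes as tray_left.
- lid (a joint): Lid angle in rad: 0 shut (flat on the case), growing as it opens; starts at 1.1 to 1.4, standing up from the hinge at the case's back and leaning to the front. The hinge is stiff (0.32 N m): the lid stays at any angle, and a few newtons near its front edge push it down. Shut, its top is 82 mm above the bench.
- lid_hinge (a point): Hinge axis of the lid, at the middle of the case's rear top edge: x = +85 mm, z = 74 mm in the case frame. The axis is parallel to the case's y axis.
- lid_front (a point): Middle of the lid's front outer (upper, when shut) edge, 187 mm from the hinge along the lid. The lid is an aluminium plate 187 x 280 x 8 mm whose underside passes through the hinge axis. A 6 mm thick lip on its front edge hangs 34 mm below the underside; shut, it covers the tray fronts' upper part with 3 mm clearance, and it strikes a tray that still stands out.
- jar: Bystander: clear jar, 50 mm diameter, 75 mm high, standing right of the case. Origin: centre of its underside.
- label_box: Bystander: cardboard box, 70 x 100 x 85 mm high, standing left of the case. Origin: centre of its underside.
- loupe: Bystander: black hand magnifier lying on the bench to the right of the case's front, about 147 mm long and 10 mm high. Origin: on its underside near the middle; x along it towards the lens.
Not all that is in view belongs to the job. Leave any pink look-alike of the tray_left alone.

How it is judged:
By the outcome, as a careful person would: the job done as asked, in the order asked, and still so for the second after the job is handed in, with the robot touching nothing.
It also fails if it takes over 72 s, if anything falls off the work surface, if the arm or the gripper's body presses on something with over 40 N, if the wrist force passes 120 N, or if a joint passes its speed limit or range.

### The arm

A 6-joint arm with a two-finger parallel gripper is mounted at the origin on the work surface. World frame = base frame: x ahead of the robot, y to its left, z up, the work surface at z = 0. Lengths are in m, angles in rad, forces in N, time in s.
With the tool pointing down it reaches from about 0.275 to 0.975 m from the base axis. Payload 8.4 kg.
Tool frame: the origin (TCP) lies between the finger pads; the fingertips stand 22 mm ahead of it and the grasp point (between the pads) lies 3 mm ahead of it; z points along the fingers, y is the line along which they close (so a half turn about z gives the same grasp; the last joint's range is limited). The gripper opens to 92 mm and grips with 3 to 60 N. Pads are 20 mm wide; open, the fingers measure 128 mm over their backs; the gripper's body (75 mm by 189 mm) begins 69 mm behind the grasp point.
Start: joints at [-1.26, 0.353, 1.633, -0, 1.155, -0.002], TCP at [0.192, -0.595, 0.237] pointing down, gripper open.
Joint ranges: [-2.63, 2.63], [-0.92, 2.1], [0.06, 2.66], [-1.3, 4.44], [0, 2.69], [-3.02, 3.02]. Speed limits (rad/s): [2.22, 2.22, 2.79, 3.14, 3.14, 3.14].

### API

Orientations are given as a unit quaternion [w, x, y, z].
In Python, from bench import robot gives the robot as it stands. The module is installed in compiled form; this text tells all that it offers.
- The arm moves only by the shell command python3 -m inch 'ROWS' [FORCE]. ROWS is JSON, a list of rows, each a list of 3 entries, a list of its own where there are three numbers: the opening, from 0 (shut) to 1 (fully open), then the shift along the tool's x, y, z in mm, then the turn, a rotation vector about the tool's x, y, z in rad. In form: [[grip, [x, y, z], [wx, wy, wz]], ...]. A call has 1 to 8 rows; each row shifts and turns the commanded pose from where the row before left it, along the tool's axes as they then stand; what a row does not reach is not made up. A row lasts 1/12 s, in which the tool goes at most 41.7 mm and 7.16 degrees, less where a joint would pass 70% of its speed; a pose out of reach is approached as far as the arm can. A call is refused whole if a number of a shift passes 41.7 or a number of a turn 0.125, either way. A call with a gripper value outside its range is refused whole. The fingers move at their own pace and stop on an object; FORCE is the grip in N (left out, the last holds). Time passes only in rows, so rows that do not move let the fingers close. It gives the time, the measured TCP pose, the force, the opening and the grip force at its end, in the units of the state.
- robot.get_state(): the state, without advancing time (a new reading comes with each control period).
- robot.get_image(name): name is "side" or "top" or "wrist"; returns (picture, depth): 400x640x3 uint8, red, green, blue; 400x640 float32, m along the optical axis (not along the pixel's ray), 0 where there is no reading.
- robot.camera_info(name): a dict with "intrinsics" (3x3 intrinsics, pixels), "D" ([k1, k2, p1, p2, k3] as OpenCV has them; the pictures are not rectified), "T" (4x4, takes a point from camera to world coordinates). Camera axes: x right, y down, z forward; pixel columns grow to the right and rows downward; lengths in m; the calibration is good to about 2 mm. A picture is of the moment at which its call begins: read the wrist's pose just before it. camera_info takes no time and is no camera call; for the wrist camera it gives the pose at the moment of the call.
- robot.close_job(): hands the job in; it is judged then, once.
The state is a dict: "clock": time; "joint_pos": joint angles; "qd": joint speeds; "joint_efforts": joint torques, N m; "eef_pos": TCP position; "ee_rot": TCP orientation; "contact_force": force on the tool from outside, world axes, zero at the start; "moment": the same for the moment, N m; "opening": finger opening in m; "grasp_force": force on a finger pad.
Only numpy, scipy, OpenCV 4.12 (cv2) and the standard library are available. Lean on these libraries where they do the work, as an engineer would, in place of code of your own. Each camera call takes 0.05 s, during which the arm holds its last target. There are 200 camera calls.

## Working session

There is one attempt and no reset: what is moved stays moved. The work goes in short steps, Python scripts to look and compute and a shell command to move; the robot and the scene stay as the last step left them, time stands still between calls to the robot, and variables do not carry over. Pictures are saved under pics/ and viewed, at most 10 in all, crops included, and the job is handed in when it is done.

```bash
mkdir -p pics
cat > h.py <<'E'
import numpy as np, cv2
from bench import robot
def grab(n,f):
    T=robot.camera_info(n); im,d=robot.get_image(n); np.savez('pics/'+f+'.npz',im=im,d=d,K=T['intrinsics'],D=T['D'],T=T['T'])
    cv2.imwrite('pics/'+f+'.png',im[:,:,::-1])
def cloud(f):
    z=np.load('pics/'+f+'.npz'); K,D,T,d=z['K'],z['D'],z['T'],z['d']
    v,u=np.mgrid[:400,:640]; p=cv2.undistortPoints(np.stack([u,v],-1).reshape(-1,1,2).astype(np.float64),K,D).reshape(400,640,2)
    P=np.dstack([p*d[...,None],d])@T[:3,:3].T+T[:3,3]; P[d==0]=np.nan
    return z['im'],P
E
python3 - <<'E'
from h import *
s=robot.get_state(); print({k:np.round(v,3) for k,v in s.items()})
for n in('top','side'): grab(n,n+'0'); print(n,robot.camera_info(n)['T'].round(2))
a=cv2.imread('pics/top0.png');b=cv2.imread('pics/side0.png')
cv2.imwrite('pics/both0.png',cv2.resize(np.vstack([a,b]),(480,600)))
E
```

```text
{'clock': np.float64(0.0), 'joint_pos': array([-1.26 ,  0.354,  1.634,  0.   ,  1.155, -0.002]), 'qd': array([-0.002,  0.001,  0.001, -0.   , -0.001,  0.001]), 'joint_efforts': array([-1.0000e-03, -5.9385e+01, -3.3421e+01,  7.0000e-02,  2.3000e-02,
       -0.0000e+00]), 'eef_pos': array([ 0.192, -0.594,  0.236]), 'ee_rot': array([-0.001,  0.988,  0.156, -0.   ]), 'contact_force': array([0.495, 1.442, 0.047]), 'moment': array([-0.066, -0.033,  0.017]), 'grasp_force': np.float64(0.0), 'opening': np.float64(0.092)}
top [[-0.1  -0.97  0.2   0.34]
 [-0.99  0.1  -0.02  0.14]
 [-0.   -0.2  -0.98  1.21]
 [ 0.    0.    0.    1.  ]]
side [[-0.74 -0.46  0.49 -0.11]
 [-0.67  0.52 -0.53  0.88]
 [-0.01 -0.73 -0.69  1.06]
 [ 0.    0.    0.    1.  ]]
```

View pics/top0.png

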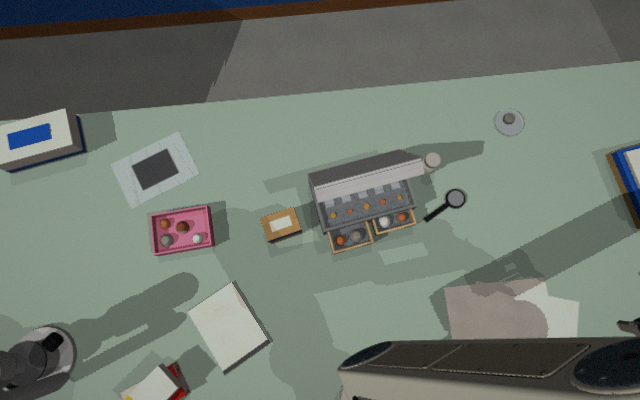

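View pics/side0.png

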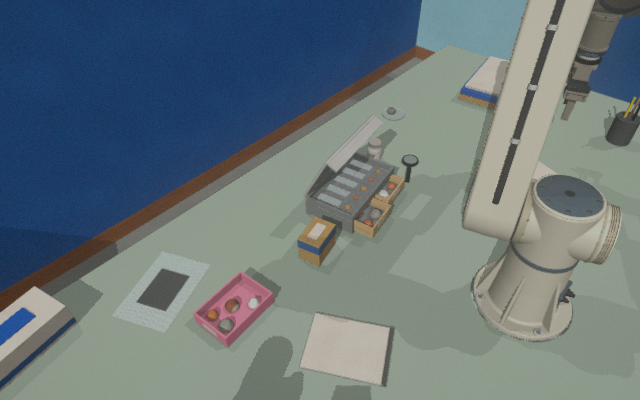

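The top view shows the case at about (365,205). tray_left is at (350,238), tray_right at (395,222), the lid edge at (370,168), the jar at (432,160), the label box at (281,225) and the loupe at (447,203). Candidates for tray_left are the plywood tray in the case at (350,238) and the pink look-alike at (182,230). I choose the plywood one, and I'll check it in a close crop while measuring.

Run:
```python
from h import *
im,P=cloud('top0')
cv2.imwrite('pics/crop0.png',cv2.resize(im[130:270,250:480,::-1],None,fx=3.4,fy=3.4,interpolation=cv2.INTER_CUBIC))
for u,v in [(320,225),(415,208),(331,250),(371,244),(373,234),(415,225),(350,238),(395,222),(312,180),(422,160),(315,190),(425,150),(432,158),(281,222),(455,198),(430,217),(350,280)]:
    print(u,v,np.nanmedian(P[v-1:v+2,u-1:u+2].reshape(-1,3),0).round(3))
```

```text
320 225 [0.509 0.127 0.002]
415 208 [ 0.532 -0.165  0.001]
331 250 [ 0.433  0.102 -0.001]
371 244 [ 0.44  -0.019 -0.001]
373 234 [ 0.469 -0.029 -0.001]
415 225 [ 0.483 -0.159 -0.002]
350 238 [0.461 0.043 0.03 ]
395 222 [ 0.496 -0.096  0.017]
312 180 [0.609 0.138 0.173]
422 160 [ 0.67  -0.198  0.047]
315 190 [0.565 0.133 0.24 ]
425 150 [ 0.716 -0.226 -0.002]
432 158 [ 0.666 -0.219  0.074]
281 222 [0.519 0.236 0.086]
455 198 [ 0.551 -0.288  0.009]
430 217 [ 0.502 -0.205  0.008]
350 280 [0.341 0.056 0.   ]
```

View pics/crop0.png

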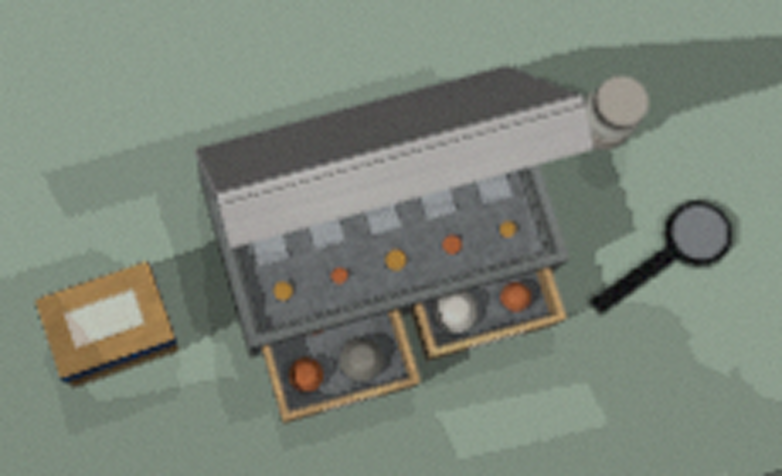

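The crop confirms the choice: two plywood trays with stones in the grey case, fronts at crop (345,400) and (492,338). tray_left is further out. The light strip is the outer face of the lid's lip.

Run:
```python
from h import *
im,P=cloud('top0')
sub=np.zeros((400,640),bool); sub[130:270,300:440]=1
x,y,z=P[...,0],P[...,1],P[...,2]
hsv=cv2.cvtColor(im,cv2.COLOR_RGB2HSV)
# case top rim
m=sub&(abs(z-.074)<.005)&(x<.66)&(y>-.19)&(y<.16)
r=cv2.minAreaRect(P[m][:,:2].astype(np.float32)*1000); print('case rim',m.sum(),r); print(cv2.boxPoints(r))
# wood
w=sub&(hsv[...,1]>70)&(hsv[...,0]>8)&(hsv[...,0]<25)&(z>.038)&(z<.056)
Q=P[w]; print('wood',w.sum(),Q.min(0),Q.max(0))
th=np.deg2rad(r[2]); 
np.save('pics/wood.npy',Q)
# lid points
l=sub&(z>.10); L=P[l]; print('lid',l.sum(),L.min(0),L.max(0))
lp=L[L[:,2]>np.percentile(L[:,2],90)]; print(lp.mean(0))
c=np.cov(L.T); print(np.linalg.eigh(c))
np.save('pics/lid.npy',L)
im,P=cloud('side0')
x,y,z=P[...,0],P[...,1],P[...,2]
m=(abs(z-.074)<.004)&(x>.45)&(x<.7)&(y>-.2)&(y<.17); 
r=cv2.minAreaRect(P[m][:,:2].astype(np.float32)*1000); print('side rim',m.sum(),r); print(cv2.boxPoints(r))
```

```text
case rim 482 ((583.9995727539062, -2.5530853271484375), (162.7951202392578, 280.3088684082031), 9.381299018859863)
[[ 480.84497  122.45872]
 [ 526.5364  -154.10114]
 [ 687.1542  -127.56489]
 [ 641.46277  148.99496]]
wood 308 [ 0.42051341 -0.14829905  0.03802141] [0.52619395 0.10937013 0.05329237]
lid 3130 [ 0.53688498 -0.14289292  0.10018548] [0.6871532  0.14814461 0.24605491]
[0.59214478 0.0034507  0.2422869 ]
EighResult(eigenvalues=array([0.0001234, 0.0023414, 0.0065168]), eigenvectors=array([[ 0.78977779, -0.59078439,  0.16499954],
       [ 0.13577004, -0.09395444, -0.98627535],
       [ 0.59817852,  0.80134036,  0.00600769]]))
side rim 571 ((596.4322509765625, -32.889984130859375), (173.2423553466797, 354.31732177734375), 9.036602973937988)
[[ 483.0607   128.46463]
 [ 538.7117  -221.45499]
 [ 709.80383 -194.2446 ]
 [ 654.15283  155.67502]]
```

```bash
cat >> h.py <<'E'
a=np.deg2rad(9.38); R=np.array([[np.cos(a),-np.sin(a),0],[np.sin(a),np.cos(a),0],[0,0,1]]); C=np.array([.5875,-.002,0])
E
python3 - <<'E'
from h import *
for f in('top0','side0'):
    im,P=cloud(f); Q=(P-C)@R*1000
    x,y,z=Q[...,0],Q[...,1],Q[...,2]
    for s in(1,-1):
        m=(abs(y-68*s)<50)&(x<-86)&(x>-180)&(z>40)&(z<56)
        if m.sum(): print(f,s,m.sum(),'x pct',np.percentile(x[m],[1,5,10,20]).round(1),'z',np.median(z[m]))
        mm=m&(x<np.percentile(x[m],5)+6); A=np.polyfit(y[mm],x[mm],1); print('  slope',A)
        m=(abs(y-68*s)<80)&(x<-95)&(x>-180)&(z>40)&(z<52); print('  y',np.percentile(y[m],[1,99]))
    m=(abs(y)<150)&(x>-60)&(x<110)&(z>110)&(z<300)
    print('lid z max',np.percentile(z[m],[95,99,99.8]))
    t=m&(z>np.percentile(z[m],99)-4); print(' top edge',np.median(x[t]),np.median(z[t]),y[m].min(),y[m].max(), 'angle',np.arctan2(np.median(z[t])-74,85-np.median(x[t])))
    h=np.histogram2d(z[m],x[m],bins=[np.arange(110,280,15),np.arange(-60,111,10)])[0].astype(int); print(h)
E
```

```text
top0 1 78 x pct [-148.4 -148.3 -148.1 -147.6] z 46.95568625146906
  slope [-7.14535565e-03 -1.45547552e+02]
  y [-11.3390018  126.83766088]
top0 -1 76 x pct [-129.3 -128.7 -128.4 -128.2] z 46.664895912546186
  slope [-6.42935375e-03 -1.26842649e+02]
  y [-128.44098993   11.92730834]
lid z max [242.10642781 244.30586513 245.29776038]
 top edge 5.980514089261451 241.94943144026243 -139.90644907833786 140.11714117951107 angle 1.1310295021087364
[[  0   0   0   0   0   0   0   0   0   0   0   0  18 100   0   0   0]
 [  0   0   0   0   0   0   0   0   0   0   0   3 123   0   0   0   0]
 [  0   0   0   0   0   0   0   0   0   0   0 110  16   0   0   0   0]
 [  0   0   0   0   0   0   0   0   0   0  74  62   0   0   0   0   0]
 [  0   0   0   0   0   0   0   0   0  26 111   0   0   0   0   0   0]
 [  0   0   0   0   0   0   0   0   0 146   0   0   0   0   0   0   0]
 [  0   0   0   0   0   0   0   0 133  21   0   0   0   0   0   0   0]
 [  0   0   0 357 134   2   0  84  74   0   0   0   0   0   0   0   0]
 [  0   0   0  44 341 478 453 133   0   0   0   0   0   0   0   0   0]
 [  0   0   0  
[... 657 characters left out ...]
  0   0   0   0   0   0   0   0   0   9  17   1   0   0   0]
 [  0   0   0   0   0   0   0   0   0   0   1  20   2   0   0   0   0]
 [  0   0   0   0   0   0   0   0   0   0  15   6   0   0   0   0   0]
 [  0   0   0   0   0   0   0   0   0  13   8   0   0   0   0   0   0]
 [  0   0   0   0   0   0   0   0   6   8   1   0   0   0   0   0   0]
 [  0   0   0   0   0   0   0   1  11   2   0   0   0   0   0   0   0]
 [  0   0   0 104  80   3   0  11   4   0   0   0   0   0   0   0   0]
 [  0   0   0  19 170 256 238  61   0   0   0   0   0   0   0   0   0]
 [  0   0   0   0   0   1  20  16   0   0   0   0   0   0   0   0   0]
 [  0   0   0   0   0   0   0   0   0   0   0   0   0   0   0   0   0]]
```

```bash
cat >> h.py <<'E'
from scipy.spatial.transform import Rotation as Ro
def st():
    s=robot.get_state(); q=np.array(s['ee_rot']); M=R.T@Ro.from_quat(q[[1,2,3,0]]).as_matrix()
    print('t',round(float(s['clock']),2),'tcp case',((s['eef_pos']-C)@R*1000).round(1),'F',(s['contact_force']@R).round(1),'open',round(float(s['opening']),3))
    print('err rotvec(tool)',Ro.from_matrix(M.T@np.diag([1,-1,-1.])).as_rotvec().round(3),'toolz',M[:,2].round(3),'q',np.round(s['joint_pos'],2))
E
python3 -m inch '[[0,[0,0,0],[0,0,0.075]],[0,[0,0,0],[0,0,0.075]]]'; python3 -c "from h import *;st()"
```

```text
clock: 0.27
eef_pos: [0.1922, -0.5944, 0.2361]
ee_rot: [-0.0, 0.997, 0.08, -0.0]
contact_force: [-0.7, 0.4, 0.3]
opening: 0.0808
grasp_force: 0.0
t 0.27 tcp case [-486.5 -520.1  236.1] F [-0.6  0.5  0.3] open 0.081
err rotvec(tool) [-0.001  0.    -0.004] toolz [-0.     0.001 -1.   ] q [-1.26  0.35  1.63 -0.    1.16  0.15]
```

```bash
python3 -m inch '[[0,[18,-36,0],[0,0,0]],[0,[18,-36,0],[0,0,0]],[0,[18,-36,0],[0,0,0]],[0,[18,-36,0],[0,0,0]],[0,[18,-36,0],[0,0,0]],[0,[18,-36,0],[0,0,0]],[0,[18,-36,0],[0,0,0]],[0,[18,-36,0],[0,0,0]]]' >/dev/null; python3 -c "from h import *;st()"
python3 -m inch '[[0,[18,-36,0],[0,0,0]],[0,[18,-36,0],[0,0,0]],[0,[18,-36,0],[0,0,0]],[0,[18,-36,0],[0,0,0]],[0,[18,-36,0],[0,0,0]],[0,[18,-36,0],[0,0,0]],[0,[0,0,0],[0,0,0]],[0,[0,0,0],[0,0,0]]]' >/dev/null; python3 -c "from h import *;st()"
```

```text
t 0.93 tcp case [-342.  -230.6  236.4] F [ 1.  -0.4  0.8] open 0.027
err rotvec(tool) [-0.     0.    -0.002] toolz [-0.  0. -1.] q [-0.79 -0.    2.07  0.    1.07  0.62]
t 1.6 tcp case [-233.5  -14.6  236.5] F [-0.2  0.1  0.4] open 0.0
err rotvec(tool) [-0.     0.     0.005] toolz [-0.  0. -1.] q [-0.15 -0.08  2.14  0.    1.08  1.25]
```

```bash
python3 -m inch '[[0,[18,-27,20],[0,0,0]],[0,[18,-27,20],[0,0,0]],[0,[17,-28,20],[0,0,0]],[0,[0,0,30],[0,0,0]],[0,[0,0,30],[0,0,0]],[0,[0,0,30],[0,0,0]],[0,[0,0,30],[0,0,0]],[0,[0,0,0],[0,0,0]]]' >/dev/null; python3 -c "from h import *;st()"
```

```text
t 2.27 tcp case [-184.7   64.3   52.5] F [-1.7  0.4  0.2] open -0.0
err rotvec(tool) [-0.001  0.008 -0.003] toolz [-0.008  0.001 -1.   ] q [ 0.08  0.31  2.24 -0.    0.59  1.49]
```

```bash
python3 -m inch '[[0,[5,-2,3],[0,0,0]],[0,[5,-1,2],[0,0,0]],[0,[5,0,0],[0,0,0]],[0,[4,0,0],[0,0,0]],[0,[4,0,0],[0,0,0]],[0,[4,0,0],[0,0,0]],[0,[0,0,0],[0,0,0]]]' >/dev/null; python3 -c "from h import *;st()"
python3 -m inch '[[0,[4,0,0],[0,0,0]],[0,[4,0,0],[0,0,0]],[0,[4,0,0],[0,0,0]],[0,[4,0,0],[0,0,0]],[0,[4,0,0],[0,0,0]],[0,[4,0,0],[0,0,0]],[0,[4,0,0],[0,0,0]]]' >/dev/null; python3 -c "from h import *;st()"
```

```text
t 2.85 tcp case [-153.1   68.4   52.2] F [-0.4  0.2 -0.2] open 0.0
err rotvec(tool) [ 0.    -0.001 -0.001] toolz [ 0.001 -0.    -1.   ] q [ 0.09  0.35  2.19 -0.    0.61  1.5 ]
t 3.43 tcp case [-125.4   68.3   51.5] F [-2.2 -1.   0.1] open 0.001
err rotvec(tool) [ 0.    -0.    -0.001] toolz [ 0. -0. -1.] q [ 0.1   0.38  2.13 -0.    0.63  1.5 ]
```

```bash
python3 -m inch '[[0,[3,0,0],[0,0,0]],[0,[3,0,0],[0,0,0]],[0,[3,0,0],[0,0,0]],[0,[3,0,0],[0,0,0]],[0,[3,0,0],[0,0,0]],[0,[0,0,0],[0,0,0]]]' >/dev/null; python3 -c "from h import *;st()"
python3 -m inch '[[0,[1.5,0,0],[0,0,0]],[0,[1.5,0,0],[0,0,0]],[0,[1.5,0,0],[0,0,0]],[0,[0,0,0],[0,0,0]]]' >/dev/null; python3 -c "from h import *;st()"
```

```text
t 3.93 tcp case [-110.3   68.3   51.6] F [-1.4  0.4 -0.8] open 0.001
err rotvec(tool) [ 0.    -0.001 -0.001] toolz [ 0.001 -0.    -1.   ] q [0.1  0.39 2.1  0.   0.65 1.51]
t 4.27 tcp case [-106.3   68.3   51.6] F [-1.2 -0.5 -1.1] open 0.001
err rotvec(tool) [-0.    -0.    -0.001] toolz [ 0.  0. -1.] q [0.1  0.4  2.09 0.   0.65 1.51]
```

```bash
for i in 1 2 3; do python3 -m inch '[[0,[1,0,0],[0,0,0]],[0,[1,0,0],[0,0,0]],[0,[0,0,0],[0,0,0]]]' >/dev/null; python3 -c "from h import *;st()" | head -1; done
```

```text
t 4.52 tcp case [-104.4   68.3   51.6] F [-0.9  0.1 -1.5] open 0.0
t 4.77 tcp case [-101.8   68.3   51.6] F [-2.8 -0.6 -0.3] open 0.001
t 5.02 tcp case [-101.3   68.3   51.5] F [-6.  -1.9  5.6] open 0.001
```

```bash
python3 -m inch '[[0,[1,0,0],[0,0,0]],[0,[0,0,0],[0,0,0]]]' >/dev/null; python3 -c "from h import *;st()" | head -1; python3 -m inch '[[0,[1,0,0],[0,0,0]],[0,[0,0,0],[0,0,0]]]' >/dev/null; python3 -c "from h import *;st()" | head -1
```

```text
t 5.18 tcp case [-101.3   68.3   51.4] F [-8.9 -0.5  6.9] open 0.001
t 5.35 tcp case [-101.2   68.3   51.3] F [-11.7  -1.5   9.8] open 0.0
```

The left tray is against its stop: the force rises with no further motion. I'm backing off and going to the right tray.

```bash
python3 -m inch '[[0,[-15,0,0],[0,0,0]],[0,[-25,0,0],[0,0,0]],[0,[-20,10,0],[0,0,0]],[0,[0,32,0],[0,0,0]],[0,[0,32,0],[0,0,0]],[0,[0,32,0],[0,0,0]],[0,[0,30,0],[0,0,0]],[0,[0,0,0],[0,0,0]]]' >/dev/null; python3 -c "from h import *;st()"
python3 -m inch '[[0,[4,0,0],[0,0,0]],[0,[4,0,0],[0,0,0]],[0,[4,0,0],[0,0,0]],[0,[4,0,0],[0,0,0]],[0,[0,0,0],[0,0,0]]]' >/dev/null; python3 -c "from h import *;st()"
```

```text
t 6.02 tcp case [-156.3  -72.3   52.3] F [0.1 0.4 0.1] open 0.001
err rotvec(tool) [ 0.002 -0.005 -0.003] toolz [ 0.005 -0.003 -1.   ] q [-0.22  0.38  2.13 -0.    0.63  1.19]
t 6.43 tcp case [-141.3  -66.9   51.7] F [ 0.3 -0.  -0.3] open 0.0
err rotvec(tool) [ 0.    -0.001  0.001] toolz [ 0.001 -0.    -1.   ] q [-0.2   0.39  2.1   0.    0.64  1.21]
```

```bash
python3 -m inch '[[0,[4,0,0],[0,0,0]],[0,[4,0,0],[0,0,0]],[0,[4,0,0],[0,0,0]],[0,[4,0,0],[0,0,0]],[0,[4,0,0],[0,0,0]],[0,[4,0,0],[0,0,0]],[0,[4,0,0],[0,0,0]],[0,[4,0,0],[0,0,0]]]' >/dev/null; python3 -c "from h import *;st()"
for i in 1 2 3; do python3 -m inch '[[0,[1.5,0,0],[0,0,0]],[0,[1.5,0,0],[0,0,0]],[0,[0,0,0],[0,0,0]]]' >/dev/null; python3 -c "from h import *;st()" | head -1; done
```

```text
t 7.1 tcp case [-112.   -67.1   51.3] F [-7.3  0.5  5.6] open 0.0
err rotvec(tool) [-0.001  0.004 -0.001] toolz [-0.004  0.001 -1.   ] q [-0.18  0.42  2.04 -0.    0.68  1.23]
t 7.35 tcp case [-107.5  -67.5   51.4] F [-2.1  0.8 -2.2] open 0.001
t 7.6 tcp case [-104.1  -67.8   51.6] F [-1.1  0.1 -1.3] open 0.0
t 7.85 tcp case [-101.2  -67.8   51.6] F [-1.3  0.7 -1.1] open 0.0
```

```bash
for i in 1 2 3 4; do python3 -m inch '[[0,[1,0,0],[0,0,0]],[0,[0,0,0],[0,0,0]]]' >/dev/null; python3 -c "from h import *;st()" | head -1; done
```

```text
t 8.02 tcp case [-100.6  -67.7   51.6] F [-3.6 -0.1  2.1] open 0.001
t 8.18 tcp case [-100.1  -67.6   51.6] F [-5.5 -1.1  4.2] open 0.0
t 8.35 tcp case [-100.   -67.6   51.5] F [-9.7 -1.2  7.3] open 0.001
t 8.52 tcp case [-100.   -67.6   51.5] F [-12.2  -2.5  10.8] open 0.0
```

Both trays have stopped, at −101.3 and −100.0, which matches the expected −103 within calibration. Now I retreat, rise and compute the lid path.

```bash
python3 -m inch '[[0,[-15,0,0],[0,0,0]],[0,[-25,0,-5],[0,0,0]],[0,[-20,-10,-30],[0,0,0]],[0,[0,-10,-40],[0,0,0]],[0,[0,-10,-40],[0,0,0]],[0,[0,-10,-40],[0,0,0]],[0,[0,-10,-40],[0,0,0]],[0,[0,-10,-40],[0,0,0]]]' >/dev/null;python3 -m inch '[[0,[0,-8,-15],[0,0,0]],[0,[0,0,0],[0,0,0]]]' >/dev/null
python3 - <<'E'
from h import *
st()
for n in('side','top'): grab(n,n+'1')
for f in('side1','top1'):
    im,P=cloud(f);Q=(P-C)@R*1000;x,y,z=np.moveaxis(Q,-1,0)
    for s in(1,-1):
        m=(abs(y-68*s)<50)&(x<-86)&(x>-180)&(z>38)&(z<56); print(f,s,m.sum(),np.percentile(x[m],[2,10]) if m.sum()>3 else '')
    m=(abs(abs(y)-95)<40)&(x>-60)&(x<110)&(z>110)&(z<255); print('lid',m.sum(),np.percentile(z[m],99) if m.sum() else '')
ph=np.linspace(1.166,.043,21); off=np.linspace(3,18,21)
w=np.c_[85-187.2*np.cos(ph)+off,74+187.2*np.sin(ph)+22]; print('start',w[0]); print(np.diff(w,axis=0).round(1).tolist(),w[-1])
E
python3 -c "
import cv2;cv2.imwrite('pics/c1.png',cv2.resize(cv2.imread('pics/side1.png')[100:260,280:460],None,fx=3,fy=3))"
```

```text
t 9.35 tcp case [-154.5    0.8  306.4] F [0.2 0.6 0.8] open 0.0
err rotvec(tool) [ 0.002 -0.01  -0.   ] toolz [ 0.01  -0.002 -1.   ] q [-0.06 -0.03  1.93  0.    1.22  1.34]
side1 1 62 [-90.41175607 -89.7664847 ]
side1 -1 33 [-89.05698951 -88.55971634]
lid 607 246.66553824320954
top1 1 44 [-93.65364068 -93.20109268]
top1 -1 6 [-91.62267755 -91.58025031]
lid 1663 244.53638118536838
start [ 14.27473278 268.07098818]
[[-8.8, -4.4], [-8.5, -4.9], [-8.2, -5.5], [-7.9, -5.9], [-7.6, -6.4], [-7.2, -6.9], [-6.8, -7.3], [-6.4, -7.7], [-5.9, -8.1], [-5.5, -8.5], [-5.0, -8.8], [-4.5, -9.1], [-4.0, -9.4], [-3.4, -9.6], [-2.9, -9.9], [-2.3, -10.1], [-1.7, -10.2], [-1.2, -10.3], [-0.6, -10.4], [0.0, -10.5]] [-84.02696027 104.04711961]
```

View pics/c1.png

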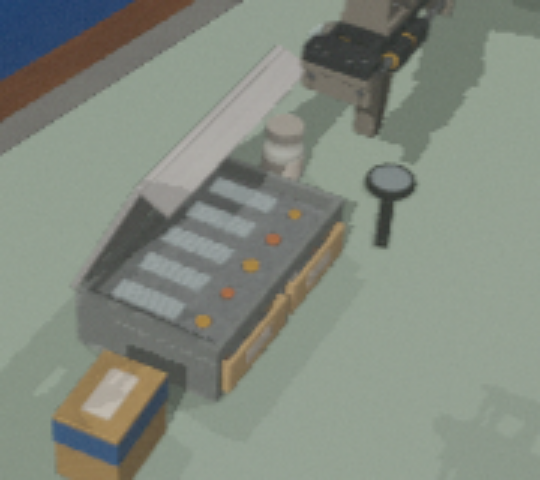

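The crop shows both tray fronts flush, at (255,345) and (318,262), with the lid still up. Now over the lid edge.

```bash
python3 -m inch '[[0,[35,0,0],[0,0,0]],[0,[35,0,0],[0,0,0]],[0,[35,0,0],[0,0,0]],[0,[35,0,0],[0,0,0]],[0,[29,0,0],[0,0,0]],[0,[0,0,20],[0,0,0]],[0,[0,0,9],[0,0,0]],[0,[0,0,0],[0,0,0]]]' >/dev/null; python3 -c "from h import *;st()"
```

```text
t 10.12 tcp case [9.20e+00 2.00e-01 2.68e+02] F [0.1 0.2 0.3] open 0.0
err rotvec(tool) [-0.001  0.007 -0.001] toolz [-0.007  0.001 -1.   ] q [-0.    0.28  1.66 -0.    1.21  1.41]
```

```bash
python3 -m inch '[[0,[0,0,0],[0,0,0]]]' >/dev/null; python3 -c "from h import *;st()"|head -1;  python3 -m inch '[[0,[0,0,2],[0,0,0]],[0,[-2,0,2],[0,0,0]],[0,[-4,0,2],[0,0,0]],[0,[0,0,0],[0,0,0]]]' >/dev/null; python3 -c "from h import *;st()"|head -1
```

```text
t 10.2 tcp case [1.000e+01 1.000e-01 2.709e+02] F [ 0.9 -0.3 -0.6] open 0.0
t 10.53 tcp case [4.500e+00 2.000e-01 2.668e+02] F [-1.  -0.2 -1. ] open 0.001
```

```bash
python3 -m inch '[[0,[-2,0,3],[0,0,0]],[0,[-3,0,3],[0,0,0]],[0,[-4,0,3],[0,0,0]],[0,[-5,0,4],[0,0,0]],[0,[0,0,0],[0,0,0]]]' >/dev/null; python3 -c "from h import *;st()"|head -1
python3 - <<'E'
from h import *
grab('side','side2'); im,P=cloud('side2');Q=(P-C)@R*1000;x,y,z=np.moveaxis(Q,-1,0)
m=(y>40)&(y<138)&(x>-110)&(x<110)&(z>110)&(z<255);t=np.percentile(z[m],99);print('lid top',t,np.arcsin((t-74)/187.2)-.043)
E
```

```text
t 10.95 tcp case [-1.140e+01  1.000e-01  2.566e+02] F [-19.3   0.2  31.1] open 0.0
lid top 237.67706593818906 1.0210810031266726
```

The force of (−19, 31) N means the tip is on the lip's end face, pushing nearly through the hinge, so it gives little torque. I'll lift off and press on the outer face from behind the edge instead.

```bash
python3 -m inch '[[0,[0,0,-15],[0,0,0]],[0,[0,0,-20],[0,0,0]],[0,[25,0,0],[0,0,0]],[0,[25,0,0],[0,0,0]],[0,[0,0,0],[0,0,0]],[0,[0,0,0],[0,0,0]]]' >/dev/null
python3 - <<'E'
from h import *
st()
grab('side','side3'); im,P=cloud('side3');Q=(P-C)@R*1000;x,y,z=np.moveaxis(Q,-1,0)
m=(y>40)&(y<138)&(x>-110)&(x<110)&(z>110)&(z<255);t=np.percentile(z[m],99);th=np.arcsin((t-74)/187.2)-.043;print('lid top',t,th)
p=np.linspace(th,0,19);w=np.c_[85-165*np.cos(p)+8*np.sin(p)+10,74+165*np.sin(p)+8*np.cos(p)+22];print(w[0],w[-1]);print(np.diff(w,axis=0).round(1).tolist())
E
```

```text
t 11.5 tcp case [ 41.8   0.3 288.4] F [-1.   0.5 -0.3] open 0.0
err rotvec(tool) [-0.     0.    -0.001] toolz [-0.  0. -1.] q [ 0.01  0.32  1.57 -0.    1.26  1.41]
lid top 237.27845934709822 1.0167106531627776
[ 14.98566611 240.52233866] [-70. 104.]
[[-8.0, -4.7], [-7.8, -5.2], [-7.4, -5.6], [-7.1, -6.0], [-6.8, -6.4], [-6.4, -6.8], [-6.0, -7.1], [-5.6, -7.5], [-5.2, -7.8], [-4.7, -8.1], [-4.2, -8.3], [-3.8, -8.5], [-3.3, -8.7], [-2.8, -8.9], [-2.3, -9.0], [-1.8, -9.2], [-1.2, -9.2], [-0.7, -9.3]]
```

Descend 47 mm to z 241, then approach in −x.

```bash
python3 -m inch '[[0,[0,0,16],[0,0,0]],[0,[0,0,16],[0,0,0]],[0,[0,0,15],[0,0,0]],[0,[-8,0,0],[0,0,0]],[0,[-8,0,0],[0,0,0]],[0,[-4,0,0],[0,0,0]],[0,[0,0,0],[0,0,0]]]' >/dev/null; python3 -c "from h import *;st()"|head -1
python3 -m inch '[[0,[-4,0,0],[0,0,0]],[0,[-4,0,0],[0,0,0]],[0,[-4,0,2],[0,0,0]],[0,[-4,0,2],[0,0,0]],[0,[0,0,0],[0,0,0]]]' >/dev/null; python3 -c "from h import *;st()"|head -1
```

```text
t 12.13 tcp case [2.050e+01 1.000e-01 2.429e+02] F [0.9 0.7 0.2] open 0.0
t 12.55 tcp case [4.600e+00 2.000e-01 2.372e+02] F [ 0.6 -0.3  0.6] open 0.0
```

```bash
python3 -m inch '[[0,[-7,0,5],[0,0,0]],[0,[-7,0,5.5],[0,0,0]],[0,[-7,0,6],[0,0,0]],[0,[0,0,0],[0,0,0]]]' >/dev/null; python3 -c "from h import *;st()"|head -1
python3 -m inch '[[0,[-7,0,6.5],[0,0,0]],[0,[-6.5,0,6.5],[0,0,0]],[0,[-6,0,7],[0,0,0]],[0,[0,0,0],[0,0,0]]]' >/dev/null; python3 -c "from h import *;st()"|head -1
```

```text
t 12.88 tcp case [-18.1   0.4 219.3] F [-0.2  0.6  0.4] open 0.0
t 13.22 tcp case [-37.3   0.5 199.2] F [-0.8 -0.1  0.4] open 0.0
```

Run:
```python
from h import *
st()
grab('side','side4'); im,P=cloud('side4');Q=(P-C)@R*1000;x,y,z=np.moveaxis(Q,-1,0)
m=(y>40)&(y<138)&(x>-115)&(x<110)&(z>85)&(z<255);t=np.percentile(z[m],99);th=np.arcsin((t-74)/187.2)-.043;print('lid top',t,th)
cv2.imwrite('pics/c4.png',cv2.resize(im[80:260,260:480,::-1],None,fx=3,fy=3))
```

```text
t 13.22 tcp case [-37.3   0.5 199.2] F [-0.8 -0.1  0.4] open 0.0
err rotvec(tool) [-0.001  0.003 -0.001] toolz [-0.003  0.001 -1.   ] q [-0.02  0.28  1.83 -0.    1.04  1.39]
lid top 187.31829771531685 0.607183889482665
```

View pics/c4.png

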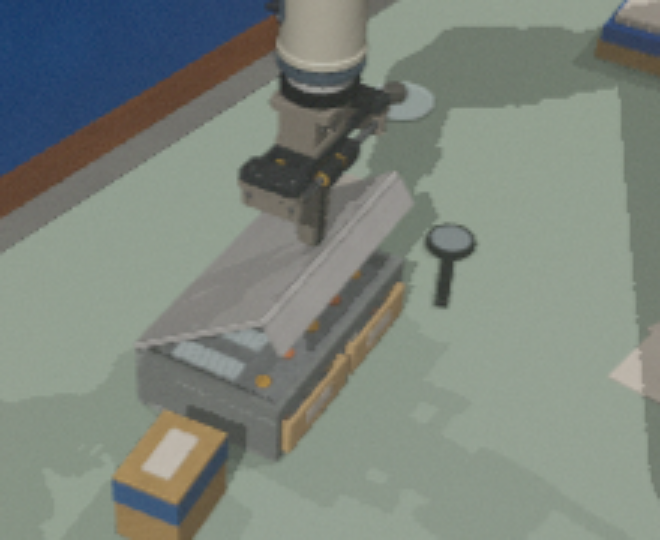

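The crop shows the closed fingers at (312,235) on the lid's outer face near its edge. The lid is at about 0.6 rad and moving well with little force, so I continue along the arc.

```bash
python3 -m inch '[[0,[-5,0,7.5],[0,0,0]],[0,[-5,0,8],[0,0,0]],[0,[-4.5,0,8],[0,0,0]],[0,[-4,0,8],[0,0,0]],[0,[0,0,0],[0,0,0]]]' >/dev/null; python3 -c "from h import *;st()"|head -1
python3 -m inch '[[0,[-3,0,8],[0,0,0]],[0,[-3,0,8],[0,0,0]],[0,[-2.5,0,8],[0,0,0]],[0,[-2,0,8],[0,0,0]],[0,[0,0,0],[0,0,0]]]' >/dev/null; python3 -c "from h import *;st()"|head -1
```

```text
t 13.68 tcp case [-55.6   0.5 167.5] F [-0.3  0.2 -0.5] open 0.0
t 14.1 tcp case [-65.5   0.5 135.7] F [0.  0.3 0.4] open 0.001
```

```bash
python3 -m inch '[[0,[-2,0,6],[0,0,0]],[0,[-1,0,6],[0,0,0]],[0,[-1,0,5],[0,0,0]],[0,[0,0,4],[0,0,0]],[0,[0,0,3],[0,0,0]],[0,[0,0,0],[0,0,0]]]' >/dev/null; python3 -c "from h import *;st()"|head -1
for i in 1 2 3; do python3 -m inch '[[0,[0,0,1.5],[0,0,0]],[0,[0,0,1.5],[0,0,0]],[0,[0,0,0],[0,0,0]]]' >/dev/null; python3 -c "from h import *;st()"|head -1; done
```

```text
t 14.6 tcp case [-68.4   0.3 112.9] F [-0.1 -0.7 -0.8] open 0.0
t 14.85 tcp case [-67.9   0.3 110.5] F [ 0.1 -0.2 -0.1] open 0.0
t 15.1 tcp case [-68.1   0.3 107.4] F [-0.2  0.4 -0.7] open 0.001
t 15.35 tcp case [-68.    0.3 104.4] F [0.2 0.5 0.2] open 0.0
```

```bash
for i in 1 2 3 4; do python3 -m inch '[[0,[0,0,1],[0,0,0]],[0,[0,0,0],[0,0,0]]]' >/dev/null; python3 -c "from h import *;st()"|head -1; done
```

```text
t 15.52 tcp case [-67.9   0.3 104.3] F [-2.5  0.7 11.1] open 0.0
t 15.68 tcp case [-67.9   0.3 104.2] F [-6.4  1.8 22.2] open 0.001
t 15.85 tcp case [-67.8   0.3 104.1] F [-11.1   1.   33.4] open 0.0
t 16.02 tcp case [-67.8   0.2 104. ] F [-14.8   2.4  45.9] open 0.0
```

Firm contact at tip height 82 mm, which is the shut height. Retracting, then checking.

```bash
python3 -m inch '[[0,[0,0,-6],[0,0,0]],[0,[0,0,-25],[0,0,0]],[0,[0,0,-35],[0,0,0]],[0,[0,0,-35],[0,0,0]],[0,[-25,0,-25],[0,0,0]],[0,[-35,0,-15],[0,0,0]],[0,[-35,0,0],[0,0,0]],[0,[-35,0,0],[0,0,0]]]' >/dev/null; python3 -m inch '[[0,[-30,25,0],[0,0,0]],[0,[-20,30,0],[0,0,0]],[0,[0,35,0],[0,0,0]],[0,[0,35,0],[0,0,0]],[0,[0,35,0],[0,0,0]],[0,[0,35,0],[0,0,0]],[0,[0,0,0],[0,0,0]],[0,[0,0,0],[0,0,0]]]' >/dev/null
python3 - <<'E'
from h import *
st()
for f in('side5','top5'):
    grab(f[:-1],f); im,P=cloud(f);Q=(P-C)@R*1000;x,y,z=np.moveaxis(Q,-1,0)
    m=(abs(y)<125)&(abs(z-82)<25)
    for a,b in((-95,-75),(60,80)): k=m&(x>a)&(x<b); print(f,a,k.sum(),np.percentile(z[k],[5,50,95]).round(1))
    for s in(1,-1):
        k=(abs(y-68*s)<50)&(x<-80)&(x>-180)&(z>12)&(z<45); print(' tray',s,k.sum(),np.percentile(x[k],[10,50]).round(1) if k.sum()>3 else '')
for n in('0','5'):
    im,P=cloud('top'+n);print([np.nanmedian(P[v-1:v+2,u-1:u+2].reshape(-1,3),0).round(3).tolist() for u,v in((432,158),(281,222),(455,198),(430,217))])
cv2.imwrite('pics/c5.png',np.vstack([cv2.resize(cloud(f)[0][a:a+140,b:b+230,::-1],None,fx=2,fy=2) for f,a,b in(('top5',130,250),('side5',100,270))]))
E
```

```text
t 17.35 tcp case [-248.5 -195.8  241.3] F [-0.7  0.4  0.2] open 0.001
err rotvec(tool) [-0.     0.    -0.004] toolz [-0.  0. -1.] q [-0.57  0.06  2.    0.    1.09  0.85]
side5 -95 364 [77.  82.8 86.4]
side5 60 312 [79.6 83.2 86.4]
 tray 1 52 [-95.8 -89.2]
 tray -1 39 [-95.2 -87.8]
top5 -95 614 [77.6 81.2 84.5]
top5 60 563 [77.3 81.  84.5]
 tray 1 6 [-101.7 -101.3]
 tray -1 7 [-100.8 -100.2]
[[0.666, -0.219, 0.074], [0.519, 0.236, 0.086], [0.551, -0.288, 0.009], [0.502, -0.205, 0.008]]
[[0.666, -0.219, 0.074], [0.519, 0.236, 0.085], [0.552, -0.288, 0.01], [0.502, -0.204, 0.008]]
```

View pics/c5.png

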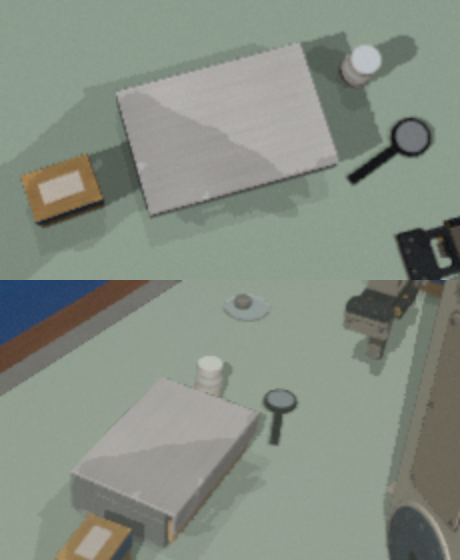

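The lid is flat at 82 mm front and back, as seen at (230,130) in the top crop. The jar, label box and loupe haven't moved, and the hand is clear.

```bash
python3 -c "from bench import robot; print(robot.close_job())"
```

```text
the job is handed in; nothing more can be done
None
```

Both trays are pushed in to their stops, the lid is fully shut, the jar, label box and magnifier are where they were, the hand is clear, and the job was handed in at about 17 s; the lid took two tries, the first pressing its front lip with about 36 N, and the final press reached about 48 N.

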